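# Take a thermometer reading of the steel tumbler

## Task

Check whether the steel tumbler has cooled: pick up the grey infrared thermometer from the round wooden board and point its lens squarely at the side of the tall steel tumbler, half-way up and about 8 cm from it, holding it still for two seconds. Then lay the thermometer back in the middle of the wooden board, screen up. Leave the tumbler standing where it is.

Things in the scene. Friction and masses are not known exactly. Their poses are not given: they have to be found in the camera images.
- thermometer: loose pocket infrared thermometer on the board: a grey stick 30 mm wide and high, 150 mm long, dark screen on top near the tail, black nose with steel rim and lens in front; about 0.11 kg. Origin: its centre (half-way up and along, 15 mm above the board). x runs along it out of the lens, z up out of the screen. The grey body, x = -73 to +45 mm, can be gripped across its width (y)
- thermometer_lens (a point): centre of the lens, at the thermometer's front end, 75 mm ahead of its centre along x; axes as the thermometer's; it looks along +x
- tumbler_mid (a point): loose steel tumbler, open cup without handle, 98 mm high, 83 mm across the rim; on the worktop to the left, in a row that runs away from the robot with a low steel bowl and a clear tea glass (86 mm high), in any order. Between row and board lie only things under 15 mm high. The point is on its axis, half-way up (z = 49 mm); z is its upright axis
- board_top (a point): round wooden board, fixed, 234 mm across and 36 mm high, on the worktop to the right; the point is the centre of its flat top; z up
There are look-alikes about, which are no part of the job. Leave any blue look-alike of the part that bears tumbler_mid alone.

How it is judged:
By the outcome, as a careful person would: the job done as asked, in the order asked, and still so for the second after the job is handed in, with the robot touching nothing.
It also fails if it takes over 45 s, if anything falls off the work surface, if the arm or the gripper's body presses on something with over 40 N, if the wrist force passes 120 N, or if a joint passes its speed limit or range.

## Robot

A 6-joint arm with a two-finger parallel gripper is mounted at the origin on a cart in front of the work surface, level with it; the furniture and walls round the work are solid. World frame = base frame: x ahead of the robot, y to its left, z up, the work surface at z = 0. Lengths are in mm, angles in rad, forces in N, time in s.
With the tool pointing down it reaches from about 275 to 750 mm from the base axis. Payload 10.2 kg.
Tool frame: the origin (TCP) lies at the very end of the fingers, on their centre line; the grasp point (between the pads) lies 19 mm behind it; z points along the fingers, y is the line along which they close (so a half turn about z gives the same grasp; the last joint's range is limited). The gripper opens to 85 mm and grips with 20 to 120 N. Pads are 22 mm wide; open, the fingers measure 114 mm over their backs; the gripper's body (76 mm by 85 mm) begins 54 mm behind the grasp point. The pads swing forward as they close: fully open they stand 13 mm farther back than shut.
Start: joints at [1.076, 0.313, 1.498, -0, 1.331, -0.223], TCP at [140.957, 505.729, 231.294] pointing down, gripper open.
Joint ranges: [-2.94, 2.94], [-0.97, 2.17], [0.19, 2.56], [-1.23, 4.37], [0.02, 3.11], [-2.88, 2.88]. Speed limits (rad/s): [2.39, 2.39, 3.01, 3.14, 3.14, 3.14].

## Interface

Orientations are given as a unit quaternion [w, x, y, z].
In Python, from rig import telemetry, optics, ctrl gives the robot as it stands.
- The arm moves only by the tool servo_tool, never from a script. Its argument "deltas" is a list of rows, each a list of 3 entries, a list of its own where there are three numbers: the shift along the tool's x, y, z in units of 20 cm (1.0 is 20 cm), then the turn, a rotation vector about the tool's x, y, z in units of 90 degrees (1.0 is 90 degrees), then the opening, from 0 (shut) to 1 (fully open). A call has 1 to 8 rows; each row shifts and turns the commanded pose from where the row before left it, along the tool's axes as they then stand; what a row does not reach is not made up. A row lasts 1/10 s, in which the tool goes at most 50 mm and 8.59 degrees, less where a joint would pass 70% of its speed; a pose out of reach is approached as far as the arm can. A call with a number of a shift or a turn outside -1 to 1 is refused whole. A call with a gripper value outside its range is refused whole. The fingers move at their own pace and stop on an object; "squeeze" is the grip in N (left out, the last holds). Time passes only in rows, so rows that do not move let the fingers close. It gives the time, the measured TCP pose, the force, the opening and the grip force at its end, in the units of the state.
- telemetry.sense(): the state, without advancing time (a new reading comes with each control period).
- optics.capture(name): name is "scene" or "top"; returns the picture (480x640x3 uint8, blue, green, red); there is no depth.
- optics.camera_model(name): a dict with "vfov" (degrees; the focal length in pixels is half the picture's height over the tangent of half this angle, whatever the lens; pixels are square), "cx", "cy" (the principal point, pixels), "R" (3x3) and "t" (3): a world point X has camera coordinates R X + t. Camera axes: x right, y down, z forward; pixel columns grow to the right and rows downward; lengths in mm; the calibration is good to about 2 mm. A picture is of the moment at which its call begins. camera_model takes no time and is no camera call.
- ctrl.finish_job(): hands the job in; it is judged then, once.
The state is a dict: "time_s": time; "joints": joint angles; "dq": joint speeds; "tau": joint torques, N m; "eef_pos": TCP position; "ee_rot": TCP orientation; "force": force on the tool from outside, world axes, zero at the start; "wrist_torque": the same for the moment, N m; "grip_width": opening from 0.0 (shut) to 1.0 (fully open); "grip_force": force on a finger pad.
Only numpy, scipy, OpenCV 4.12 (cv2) and the standard library are available. Lean on these libraries where they do the work, as an engineer would, in place of code of your own. Each camera call takes 0.05 s, during which the arm holds its last target. There are 200 camera calls.

## Working session

There is one attempt and no reset: what is moved stays moved. The work goes in short steps, Python scripts to look and compute and a tool call to move; the robot and the scene stay as the last step left them, time stands still between calls to the robot, and variables do not carry over. Pictures are saved under pics/ and viewed, at most 10 in all, crops included, and the job is handed in when it is done.

Besides the shell and the picture viewer there is one more tool, called after "Call:" as name(argument=value, ...) on one line, values as JSON. servo_tool: Moves the arm, as the interface text tells. Its arguments: {"type":"object","properties":{"deltas":{"type":"array"},"squeeze":{"type":"number"}},"required":["deltas"]}

```bash
mkdir -p pics; python3 - <<'E'
from rig import telemetry, optics, ctrl
import cv2,numpy as np
for n in("scene","top"):
    cv2.imwrite(f"pics/{n}0.png",optics.capture(n))
    m=optics.camera_model(n);print(n,{k:(np.round(v,4).tolist() if k in'Rt' else v) for k,v in m.items()})
    R=np.array(m['R']);print(-R.T@np.array(m['t']))
print(telemetry.sense())
E
```

```text
scene {'vfov': 53.582809268607406, 'cx': 316.7624432120556, 'cy': 247.3165547899143, 'R': [[0.6591, -0.752, 0.0086], [-0.5369, -0.4785, -0.6948], [0.5266, 0.4533, -0.7192]], 't': [-341.5521, 316.3481, 760.0584]}
[  -5.31730352 -449.9897337   769.35276336]
top {'vfov': 45.58983837720296, 'cx': 315.6212221562326, 'cy': 245.337390498726, 'R': [[-0.0109, -0.9998, 0.0144], [-0.9933, 0.0091, -0.1149], [0.1148, -0.0156, -0.9933]], 't': [-7.2284, 544.0403, 1362.6956]}
[ 383.89874998    9.05169824 1416.16075872]
{'time_s': 0.1, 'joints': array([ 1.07557092e+00,  3.13368025e-01,  1.49834913e+00, -1.48514713e-05,
        1.33101824e+00, -2.23404002e-01]), 'dq': array([ 7.70730831e-04, -2.12893428e-03, -8.21626502e-04, -7.14558866e-05,
        1.06124419e-03, -1.24116790e-03]), 'tau': array([ 3.83419465e-03, -4.12903869e+01, -2.60141981e+01, -1.41047963e-04,
        3.06667949e-03,  7.77017635e-05]), 'eef_pos': array([140.8599733 , 505.51018531, 230.81013603]), 'ee_rot': array([-1.94160833e-04,  1.35490897e-01,  9.90778426e-01, -5.37417519e-04]), 'force': array([-0.92153   , -0.33910693,  0.0146124 ]), 'wrist_torque': array([ 0.00706257, -0.00311855,  0.02111034]), 'grip_force': 0.0, 'grip_width': 1.0027352982213669}
```

View pics/scene0.png

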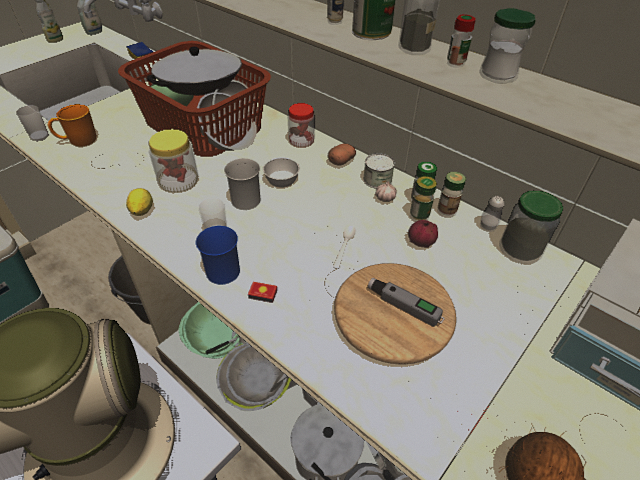

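View pics/top0.png

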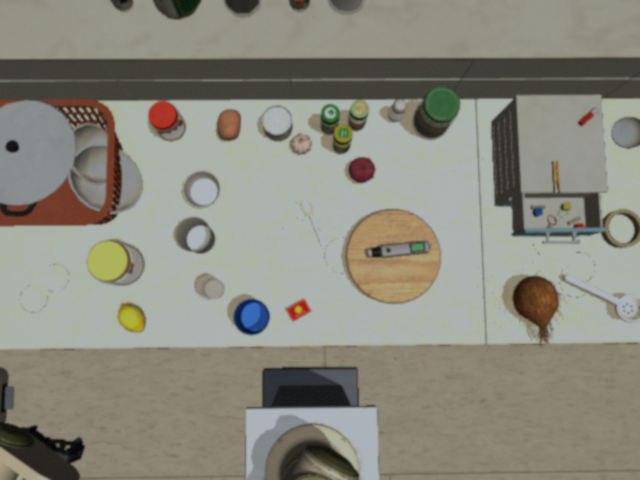

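The scene view shows the steel tumbler at about (242,184), between the bowl (281,172) and the glass (212,212). The thermometer is on the board, nose at (372,286) and tail at (440,318). In the top view the tumbler is at about (197,236), and the thermometer runs from (366,252) to (430,246) with its lens to the left.

```bash
cat > h.py <<'E'
import cv2,numpy as np
from rig import telemetry, optics, ctrl
def ray(n,uv):
    m=optics.camera_model(n);R=np.array(m['R']);t=np.array(m['t'])
    f=240/np.tan(np.radians(m['vfov']/2))
    d=R.T@np.array([(uv[0]-m['cx'])/f,(uv[1]-m['cy'])/f,1]);return -R.T@t,d
def onplane(n,uv,z):
    c,d=ray(n,uv);return c+d*(z-c[2])/d[2]
def proj(n,X):
    m=optics.camera_model(n);f=240/np.tan(np.radians(m['vfov']/2))
    p=np.array(m['R'])@np.array(X)+np.array(m['t']);return f*p[0]/p[2]+m['cx'],f*p[1]/p[2]+m['cy']
E
python3 - <<'E'
from h import *
t=cv2.imread("pics/top0.png");s=cv2.imread("pics/scene0.png")
up=lambda im,x,y,w,h,k:cv2.resize(im[y:y+h,x:x+w],(w*k,h*k),interpolation=cv2.INTER_CUBIC)
a=up(t,160,205,80,60,5);b=up(s,210,140,80,60,5)   # 400x300
c=up(t,345,205,100,100,3)[:300];c=cv2.resize(c,(400,300)) if 0 else up(t,350,222,80,60,5);d=up(s,355,260,100,75,4)
c=up(t,355,222,80,60,5)
cv2.imwrite("pics/crops.png",np.vstack([np.hstack([a,b]),np.hstack([c,d])]))
for n,im in(("top",t),("scene",s)):
    hsv=cv2.cvtColor(im,cv2.COLOR_BGR2HSV)
    m=cv2.inRange(hsv,(8,75,90),(22,255,255))
    cs,_=cv2.findContours(m,cv2.RETR_EXTERNAL,cv2.CHAIN_APPROX_NONE)
    for k in sorted(cs,key=cv2.contourArea)[-3:]:
        h=cv2.convexHull(k);P=np.array([onplane(n,p[0],36)[:2] for p in h],np.float32)
        print(n,cv2.contourArea(k),cv2.boundingRect(k),cv2.minEnclosingCircle(P))
E
```

```text
top 741.5 (530, 283, 28, 44) ((395.21307373046875, -565.9825439453125), 52.42121124267578)
top 1716.0 (19, 182, 96, 43) ((644.4446411132812, 595.4030151367188), 117.22962188720703)
top 6792.0 (346, 210, 94, 93) ((517.2156982421875, -199.27490234375), 115.24884033203125)
scene 444.5 (47, 104, 43, 37) ((436.239990234375, 873.969970703125), 97.45121002197266)
scene 1209.0 (531, 437, 55, 43) ((426.86041259765625, -554.9326171875), 45.850990295410156)
scene 9256.5 (333, 263, 123, 102) ((507.8778991699219, -207.83233642578125), 118.84132385253906)
```

View pics/crops.png

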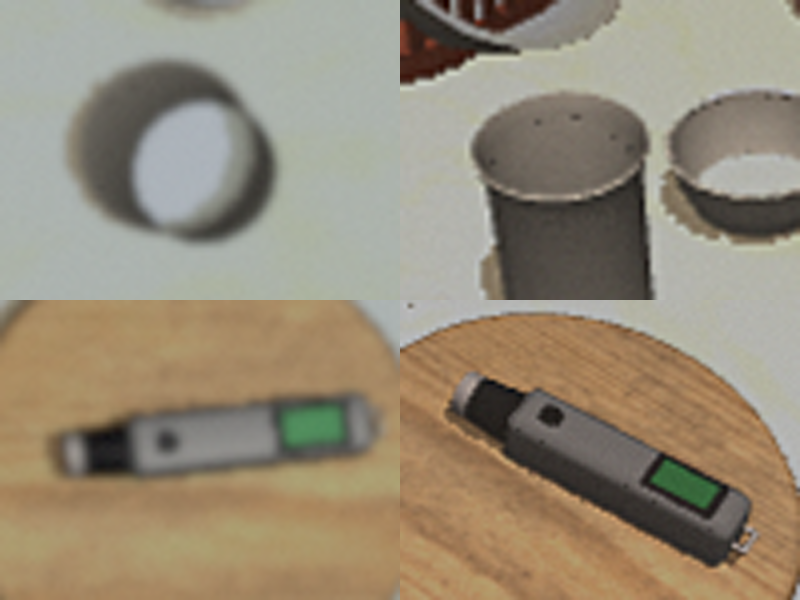

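The crops show the tumbler rim centred at about (192.5,234.5) in the top view and (241.6,169) in the scene view. In the top crop the thermometer's grey top face runs from (133,445) to (373,426), lens end at about (60,453).

```bash
python3 - <<'E'
from h import *
print("rim top",onplane("top",(160+164/5-.4,205+148/5-.4),98),"rim scene",onplane("scene",(210+160/5-.4,140+146/5-.4),98))
for nm,p,z in(("noseT",(60,453),51),("greyFront",(133,445),66),("greyTail",(373,426),62)):
    print(nm,onplane("top",(355+p[0]/5-.4,222+(p[1]-300)/5-.4),z))
for nm,p,z in(("noseS",(463,393),51),("frontmid",(524,407),66),("tailmid",(735,507),66)):
    print(nm,onplane("scene",(355+(p[0]-400)/4-.4,260+(p[1]-300)/4-.4),z))
# grey mask within board in top
t=cv2.imread("pics/top0.png");hsv=cv2.cvtColor(t,cv2.COLOR_BGR2HSV)
m=np.zeros(t.shape[:2],np.uint8);m[230:268,362:436]=cv2.inRange(hsv,(0,0,0),(180,70,255))[230:268,362:436]|cv2.inRange(hsv,(45,50,0),(90,255,255))[230:268,362:436]
c=max(cv2.findContours(m,0,2)[0],key=cv2.contourArea);r=cv2.minAreaRect(c);print(r)
B=cv2.boxPoints(r);print([onplane("top",b,55)[:2].round(1).tolist() for b in B],onplane("top",r[0],55))
E
```

```text
rim top [564.90714515 274.18773174  98.        ] rim scene [561.14288255 271.77557287  98.        ]
noseT [ 523.92583418 -134.8862694    51.        ]
greyFront [ 525.89112641 -168.20566279   66.        ]
greyTail [ 534.3825035  -284.03903835   62.        ]
noseS [ 517.78070327 -139.65540495   51.        ]
frontmid [ 519.26325237 -173.13034013   66.        ]
tailmid [ 535.19709624 -279.55073924   66.        ]
((399.0164489746094, 249.15615844726562), (12.771544456481934, 64.27645874023438), 83.9909896850586)
[[538.1, -134.3], [553.0, -288.8], [522.2, -291.0], [507.4, -136.8]] [ 530.13597126 -212.61897414   55.        ]
```

Call:
servo_tool(deltas=[[[0,0,0],[0,0,0.04],1],[[0,0,0],[0,0,0.09],1],[[0,0,0],[0,0,0.09],1],[[0,0,0],[0,0,0.09],1],[[-0.05,0.02,0],[0,0,0.09],1],[[-0.05,0.02,0],[0,0,0.09],1],[[-0.05,0.03,0],[0,0,0.09],1],[[-0.05,0.03,0],[0,0,0.09],1]], squeeze=40)

```text
time_s: 0.9
eef_pos: [180.2, 483.5, 230.9]
ee_rot: [0.0, 0.617, 0.787, -0.0]
force: [-0.0, 1.0, -0.4]
grip_width: 0.999
grip_force: 0.0
```

Call:
servo_tool(deltas=[[[-0.1,0.05,0],[0,0,0.05],1],[[-0.16,0.07,0],[0,0,0.05],1],[[-0.2,0.09,0],[0,0,0],1],[[-0.2,0.09,0],[0,0,0],1],[[-0.2,0.09,0],[0,0,0],1],[[-0.2,0.09,0],[0,0,0],1],[[-0.2,0.09,0],[0,0,0],1],[[-0.2,0.09,0],[0,0,0],1]])

```text
time_s: 1.7
eef_pos: [343.0, 206.6, 231.3]
ee_rot: [-0.0, 0.675, 0.738, -0.0]
force: [0.2, 2.2, 0.3]
grip_width: 1.003
grip_force: 0.0
```

Call:
servo_tool(deltas=[[[-0.2,0.07,0],[0,0,0],1],[[-0.2,0.07,0],[0,0,0],1],[[-0.2,0.07,0],[0,0,0],1],[[-0.2,0.07,0],[0,0,0],1],[[-0.2,0.07,0],[0,0,0],1],[[-0.2,0.07,0],[0,0,0],1],[[-0.2,0.06,0],[0,0,0],1],[[-0.2,0.06,0],[0,0,0],1]])

```text
time_s: 2.5
eef_pos: [479.0, -102.5, 231.1]
ee_rot: [-0.0, 0.675, 0.738, -0.0]
force: [0.5, 0.2, -0.0]
grip_width: 1.0
grip_force: 0.0
```

Call:
servo_tool(deltas=[[[-0.2,0.06,0],[0,0,0],1],[[-0.15,0.05,0],[0,0,0],1],[[-0.1,0.03,0],[0,0,0],1],[[-0.04,0,0],[0,0,0],1],[[0,0,0],[0,0,0],1],[[0,0,0],[0,0,0],1]])

```text
time_s: 3.1
eef_pos: [515.1, -195.0, 231.3]
ee_rot: [-0.0, 0.675, 0.738, 0.0]
force: [-0.3, 0.6, 0.1]
grip_width: 1.003
grip_force: 0.0
```

Call:
servo_tool(deltas=[[[-0.05,0.02,0.04],[0,0,0],1],[[-0.05,0.02,0.1],[0,0,0],1],[[-0.045,0.017,0.15],[0,0,0],1],[[0,0,0.15],[0,0,0],1],[[0,0,0.15],[0,0,0],1],[[0,0,0.1],[0,0,0],1],[[0,0,0.06],[0,0,0],1],[[0,0,0.03],[0,0,0],1]])

```text
time_s: 3.9
eef_pos: [529.3, -223.5, 74.3]
ee_rot: [-0.001, 0.675, 0.738, -0.0]
force: [0.0, -0.5, 0.9]
grip_width: 1.003
grip_force: 0.0
```

```bash
python3 - <<'E'
from h import *
s=optics.capture("scene");s=s[190:390,300:500];cv2.imwrite("pics/s1.png",cv2.resize(s,(600,600),interpolation=cv2.INTER_CUBIC))
print(telemetry.sense()['eef_pos'])
E
```

```text
[ 529.17516743 -223.48115462   74.15659214]
```

View pics/s1.png

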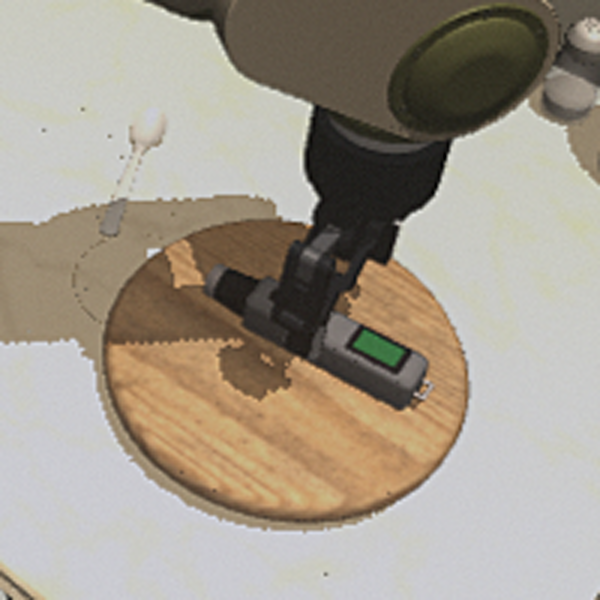

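The fingers straddle the thermometer body (crop about (300,300)), so I'll descend and grip.

Call:
servo_tool(deltas=[[[0,0,0.06],[0,0,0],1],[[0,0,0.06],[0,0,0],1],[[0,0,0.04],[0,0,0],1],[[0,0,0],[0,0,0],1],[[0,0,0],[0,0,0],0.6],[[0,0,0],[0,0,0],0.4],[[0,0,0],[0,0,0],0.2],[[0,0,0],[0,0,0],0.2]], squeeze=40)

```text
time_s: 4.75
eef_pos: [529.6, -223.9, 43.8]
ee_rot: [0.0, 0.675, 0.738, 0.0]
force: [-0.9, 2.1, 7.4]
grip_width: 0.343
grip_force: 38.6
```

Call:
servo_tool(deltas=[[[0,0,0],[0,0,0],0.1],[[0,0,0],[0,0,0],0.1],[[0,0,0],[0,0,0],0.1]])

```text
time_s: 5.05
eef_pos: [529.7, -224.0, 43.8]
ee_rot: [0.001, 0.675, 0.738, 0.0]
force: [-0.3, 1.2, 6.2]
grip_width: 0.337
grip_force: 42.2
```

Call:
servo_tool(deltas=[[[0,0,-0.03],[0,0,0],0.1],[[0,0,-0.06],[0,0,0],0.1],[[0,0,-0.1],[0,0,0],0.1],[[0,0,-0.1],[0,0,0],0.1],[[0,0,-0.06],[0,0,0],0.1],[[0,0,-0.03],[0,0,0],0.1],[[0,0,0],[0,0,0],0.1]])

```text
time_s: 5.75
eef_pos: [529.5, -223.8, 119.8]
ee_rot: [0.0, 0.675, 0.738, 0.0]
force: [0.4, 1.1, -1.4]
grip_width: 0.345
grip_force: 41.4
```

```bash
python3 - <<'E'
from h import *
s=optics.capture("scene");x=telemetry.sense();print(x['eef_pos'],x['grip_width'],x['force'])
x0,y0=[int(v) for v in proj("scene",x['eef_pos'])];print(x0,y0)
s=s[y0-70:y0+80,x0-100:x0+100];cv2.imwrite("pics/s2.png",cv2.resize(s,(800,600),interpolation=cv2.INTER_CUBIC))
E
```

```text
[ 529.2135897  -223.64287362  118.98010662] 0.34334760839727896 [-0.34393143  0.90371149 -0.50914145]
415 278
```

View pics/s2.png

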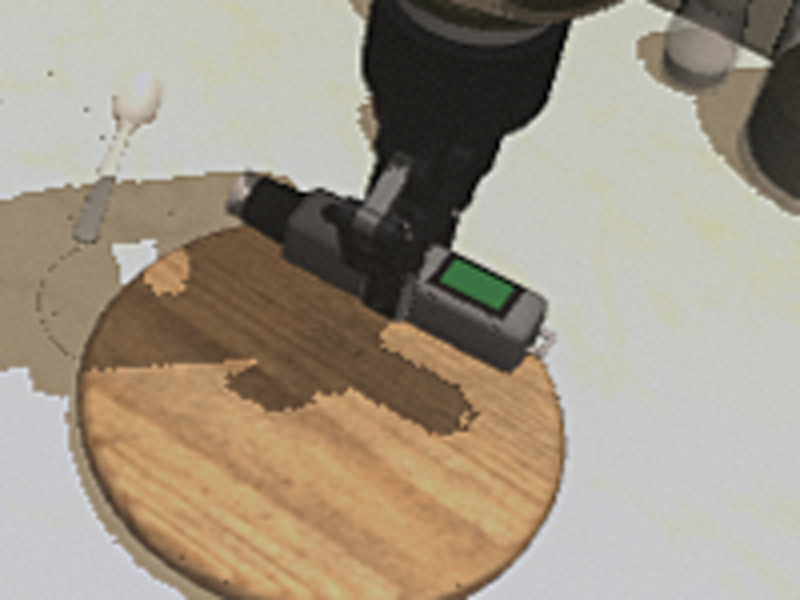

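Thermometer is held with the screen up: lens end at crop (238,195), tail loop at (545,342). I'll check its offset in the hand.

```bash
python3 - <<'E'
from h import *
f=lambda u,v,z:onplane("scene",(315+u/4-.4,208+v/4-.4),z)
for nm,p,z in(("lens",(238,195),126.5),("greyfronttop",(304,205),141),("tailtop mid",(528,305),141),("tailbottom near",(512,370),111)): print(nm,f(*p,z))
E
```

```text
lens [ 518.52677787 -139.29910678  126.5       ]
greyfronttop [ 521.52593419 -172.17493233  141.        ]
tailtop mid [ 537.5343989  -277.81014447  141.        ]
tailbottom near [ 526.56611586 -283.32018043  111.        ]
```

Call:
servo_tool(deltas=[[[0.06,0.02,0],[0,0,0],0.1],[[0.12,0.03,0],[0,0,0],0.1],[[0.16,0.05,0],[0,0,0],0.1],[[0.2,0.05,0],[0,0,0],0.1],[[0.2,0.05,0],[0,0,0],0.1],[[0.2,0.05,0],[0,0,0],0.1],[[0.18,0.05,0],[0,0,0],0.1],[[0.14,0.04,0.04],[0,0,0],0.1]])

```text
time_s: 6.6
eef_pos: [574.6, 36.4, 111.3]
ee_rot: [0.0, 0.674, 0.739, 0.0]
force: [0.0, -1.2, -1.7]
grip_width: 0.341
grip_force: 41.4
```

Call:
servo_tool(deltas=[[[0.1,0.03,0.08],[0,0,0],0.1],[[0.06,0.02,0.1],[0,0,0],0.1],[[0.02,0,0.08],[0,0,0],0.1],[[0,0,0.05],[0,0,0],0.1],[[0,0,0.03],[0,0,0],0.1],[[0,0,0],[0,0,0],0.1],[[0,0,0],[0,0,0],0.1]])

```text
time_s: 7.3
eef_pos: [581.6, 69.7, 43.8]
ee_rot: [0.0, 0.675, 0.738, 0.0]
force: [-0.0, -0.3, -0.3]
grip_width: 0.343
grip_force: 41.4
```

```bash
python3 - <<'E'
from h import *
s=optics.capture("scene");t=optics.capture("top");x=telemetry.sense();print(x['time_s'],x['eef_pos'],x['grip_width'],x['force'])
a=cv2.resize(s[130:280,200:400],(800,600),interpolation=cv2.INTER_CUBIC)
cv2.imwrite("pics/s3.png",a);cv2.imwrite("pics/t3.png",cv2.resize(t[190:290,160:320],(800,500),interpolation=cv2.INTER_CUBIC))
E
```

```text
7.4 [581.73347541  69.80620281  44.01940632] 0.34384006808109946 [ 0.50506278  0.19596228 -1.39892173]
```

View pics/s3.png

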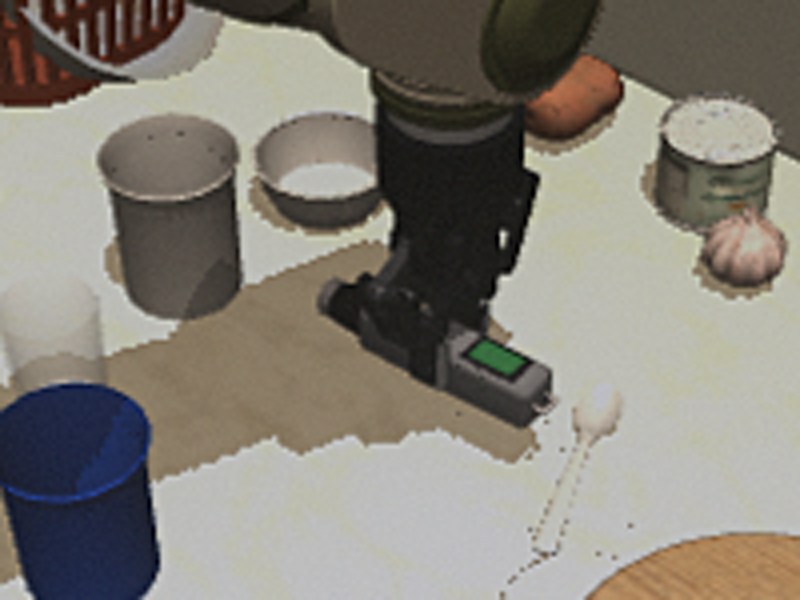

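View pics/t3.png

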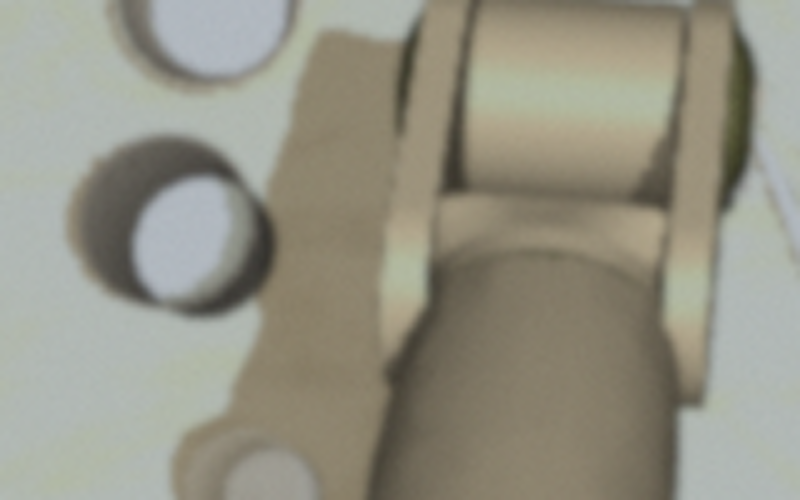

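The thermometer points at the tumbler: lens at crop (330,300), tumbler base centre near (183,285) and its mid-axis near (178,225). I'll check the geometry in numbers.

```bash
python3 - <<'E'
from h import *
g=lambda u,v,z:onplane("scene",(200+u/4-.4,130+v/4-.4),z).round(1)
c=lambda X:((np.array(proj("scene",X))-[200,130]+.4)*4).round()
print("lens",g(329,299,51),"pred px lens",c((574,155.5,51)),"pred rim/mid/base",c((563,273,98)),c((563,273,49)),c((563,273,0)), "rim",g(168,157,98))
print("near base edge pred",[c((563+33*np.cos(a),273+33*np.sin(a),0)) for a in np.radians([-130,-40,140])], "tail",g(545,402,51))
p=telemetry.sense()['eef_pos'];T=np.array([563,273]);L=g(329,299,51)[:2];print(T-L,np.linalg.norm(T-L),np.degrees(np.arctan2(*(T-L)[::-1])))
E
```

```text
lens [570.6 153.3  51. ] pred px lens [330. 294.] pred rim/mid/base [169. 155.] [177. 221.] [185. 283.] rim [561.  271.6  98. ]
near base edge pred [array([188., 318.]), array([239., 278.]), array([132., 288.])] tail [587.6   6.1  51. ]
[ -7.6 119.7] 119.94102717585837 93.63295073948822
```

Aim is good: about 119 mm to the axis, so about 80 mm to the side. I'll lower 2 mm and hold.

Call:
servo_tool(deltas=[[[0,0,0.01],[0,0,0],0.1],[[0,0,0],[0,0,0],0.1],[[0,0,0],[0,0,0],0.1],[[0,0,0],[0,0,0],0.1],[[0,0,0],[0,0,0],0.1],[[0,0,0],[0,0,0],0.1],[[0,0,0],[0,0,0],0.1],[[0,0,0],[0,0,0],0.1]])

```text
time_s: 8.2
eef_pos: [581.3, 70.0, 41.3]
ee_rot: [-0.0, 0.675, 0.738, -0.0]
force: [-0.4, -0.6, -0.8]
grip_width: 0.34
grip_force: 41.4
```

Call:
servo_tool(deltas=[[[0,0,0],[0,0,0],0.1],[[0,0,0],[0,0,0],0.1],[[0,0,0],[0,0,0],0.1],[[0,0,0],[0,0,0],0.1],[[0,0,0],[0,0,0],0.1],[[0,0,0],[0,0,0],0.1],[[0,0,0],[0,0,0],0.1],[[0,0,0],[0,0,0],0.1]])

```text
time_s: 9.0
eef_pos: [581.3, 70.0, 41.3]
ee_rot: [-0.0, 0.675, 0.738, 0.0]
force: [-0.7, -0.2, -0.9]
grip_width: 0.339
grip_force: 41.4
```

Call:
servo_tool(deltas=[[[0,0,0],[0,0,0],0.1],[[0,0,0],[0,0,0],0.1],[[0,0,0],[0,0,0],0.1],[[0,0,0],[0,0,0],0.1],[[0,0,0],[0,0,0],0.1],[[0,0,0],[0,0,0],0.1],[[0,0,0],[0,0,0],0.1],[[0,0,0],[0,0,0],0.1]])

```text
time_s: 9.8
eef_pos: [581.3, 70.0, 41.3]
ee_rot: [-0.0, 0.675, 0.738, -0.0]
force: [0.6, -0.1, -0.8]
grip_width: 0.344
grip_force: 41.4
```

Call:
servo_tool(deltas=[[[0,0,0],[0,0,0],0.1],[[0,0,0],[0,0,0],0.1],[[0,0,0],[0,0,0],0.1],[[0,0,0],[0,0,0],0.1],[[0,0,0],[0,0,0],0.1],[[0,0,0],[0,0,0],0.1]])

```text
time_s: 10.4
eef_pos: [581.3, 70.1, 41.3]
ee_rot: [-0.0, 0.675, 0.738, -0.0]
force: [0.2, -1.0, -1.2]
grip_width: 0.34
grip_force: 41.4
```

Call:
servo_tool(deltas=[[[-0.02,0,-0.04],[0,0,0],0.1],[[-0.04,0,-0.08],[0,0,0],0.1],[[-0.06,-0.02,-0.12],[0,0,0],0.1],[[-0.08,-0.03,-0.1],[0,0,0],0.1],[[-0.12,-0.05,-0.05],[0,0,0],0.1],[[-0.16,-0.05,0],[0,0,0],0.1],[[-0.18,-0.06,0],[0,0,0],0.1],[[-0.18,-0.06,0],[0,0,0],0.1]])

```text
time_s: 11.2
eef_pos: [542.2, -103.6, 120.1]
ee_rot: [0.0, 0.675, 0.738, 0.0]
force: [1.2, -0.7, -1.6]
grip_width: 0.344
grip_force: 41.4
```

Call:
servo_tool(deltas=[[[-0.16,-0.05,0],[0,0,0],0.1],[[-0.14,-0.05,0],[0,0,0],0.1],[[-0.12,-0.04,0],[0,0,0],0.1],[[-0.08,-0.03,0],[0,0,0],0.1],[[-0.03,-0.01,0],[0,0,0],0.1],[[0,0,0],[0,0,0],0.1],[[0,0,0],[0,0,0],0.1]])

```text
time_s: 11.9
eef_pos: [516.3, -210.3, 119.5]
ee_rot: [-0.0, 0.675, 0.738, 0.0]
force: [0.0, -0.1, -1.4]
grip_width: 0.344
grip_force: 41.4
```

Call:
servo_tool(deltas=[[[-0.01,0,0.04],[0,0,0],0.1],[[0,0,0.08],[0,0,0],0.1],[[0,0,0.1],[0,0,0],0.1],[[0,0,0.08],[0,0,0],0.1],[[0,0,0.04],[0,0,0],0.1],[[0,0,0.02],[0,0,0],0.1],[[0,0,0.01],[0,0,0],0.1],[[0,0,0],[0,0,0],0.1]])

```text
time_s: 12.7
eef_pos: [516.6, -212.9, 45.6]
ee_rot: [0.0, 0.675, 0.738, 0.0]
force: [1.1, 0.4, -1.4]
grip_width: 0.336
grip_force: 41.4
```

Call:
servo_tool(deltas=[[[0,0,0],[0,0,0],0.1],[[0,0,0],[0,0,0],0.1]])

```text
time_s: 12.9
eef_pos: [516.6, -213.0, 45.8]
ee_rot: [0.0, 0.675, 0.738, 0.0]
force: [0.6, -0.2, -0.4]
grip_width: 0.342
grip_force: 41.4
```

Call:
servo_tool(deltas=[[[0,0,0.005],[0,0,0],0.1],[[0,0,0.003],[0,0,0],0.1],[[0,0,0],[0,0,0],0.1],[[0,0,0],[0,0,0],0.4],[[0,0,0],[0,0,0],0.5],[[0,0,0],[0,0,0],0.7],[[0,0,0],[0,0,0],1],[[0,0,0],[0,0,0],1]])

```text
time_s: 13.7
eef_pos: [516.4, -212.9, 43.7]
ee_rot: [0.0, 0.675, 0.738, -0.0]
force: [-0.2, -0.1, -1.4]
grip_width: 0.981
grip_force: 0.0
```

Call:
servo_tool(deltas=[[[0,0,0],[0,0,0],1],[[0,0,0],[0,0,0],1],[[0,0,-0.04],[0,0,0],1],[[0,0,-0.1],[0,0,0],1],[[0,0,-0.15],[0,0,0],1],[[0,0,-0.2],[0,0,0],1],[[0,0,-0.2],[0,0,0],1],[[0,0,-0.1],[0,0,0],1]])

```text
time_s: 14.5
eef_pos: [517.1, -213.3, 206.0]
ee_rot: [0.003, 0.675, 0.738, 0.0]
force: [0.2, 0.1, -0.1]
grip_width: 0.999
grip_force: 0.0
```

Call:
servo_tool(deltas=[[[0.1,0,0],[0,0,0],1],[[0.2,0,0],[0,0,0],1],[[0.2,0,0],[0,0,0],1],[[0.2,0,0],[0,0,0],1],[[0.2,0,0],[0,0,0],1],[[0.1,0,0],[0,0,0],1],[[0,0,0],[0,0,0],1],[[0,0,0],[0,0,0],1]])

```text
time_s: 15.3
eef_pos: [498.1, -13.4, 201.2]
ee_rot: [-0.0, 0.674, 0.738, -0.0]
force: [0.4, -0.4, -0.3]
grip_width: 0.998
grip_force: 0.0
```

```bash
python3 - <<'E'
from h import *
s=optics.capture("scene");t=optics.capture("top");cv2.imwrite("pics/t4.png",t)
cv2.imwrite("pics/f4.png",np.vstack([np.hstack([cv2.resize(t[205:310,340:450],(400,300)),cv2.resize(s[255:375,320:480],(400,300))]),np.hstack([cv2.resize(t[205:265,160:240],(400,300)),cv2.resize(s[140:230,190:310],(400,300))])]))
E
```

```text
(no output)
```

View pics/f4.png

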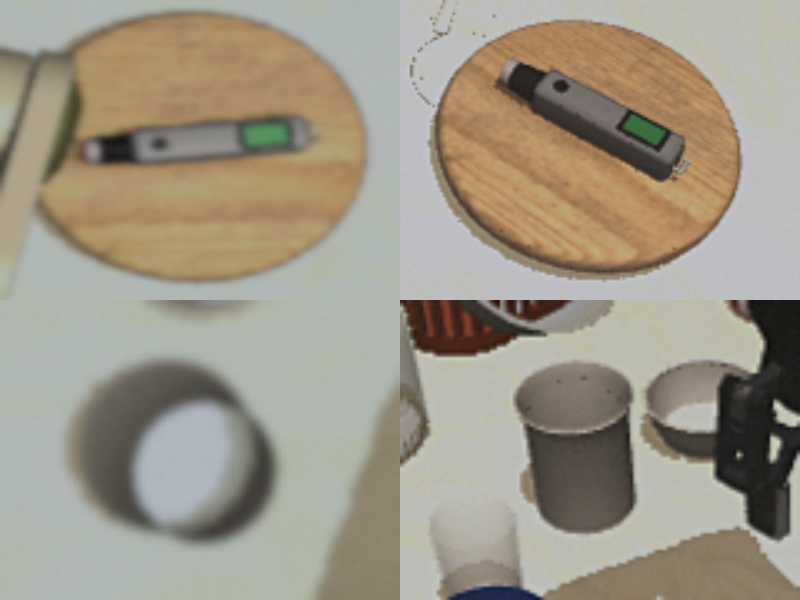

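The final views show the thermometer lying screen-up in the middle of the board (top crop centre (193,140), board centre about (195,146)). The tumbler stands unmoved.

```bash
python3 -c "
from rig import ctrl;print(ctrl.finish_job())"
```

```text
the job is handed in; nothing more can be done
None
```

I held the thermometer's lens about 8 cm from the steel tumbler's side at mid-height for about 3 s, then laid it screen up in the middle of the board; the tumbler did not move, and I handed the job in at about 15 s.

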